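# Unlatch the sample changer's cover by feel

### The job

The covered turntable of the sample changer has stopped at some angle with its cover latched; the release catch lies sunk in a shallow notch in the black rim round the cover, somewhere on the front half, black in black, so it is best found by running a fingertip along the rim. Press the catch down inside the notch until the cover springs ajar, then take the hand away. Do this with fingertips only and a light hand: grip nothing, do not force the machine, and leave the things round it standing where they are.

Things in the scene. Friction and masses are not known exactly. Their poses are not given: they have to be found in the camera images.
- changer: benchtop sample changer, fixed. Origin on the table under its turntable's axis; x points to its back, z up: its front (dark key panel, not used here) faces -x. Pale grey casing x -180 to 140, y -140 to 140 mm, 58 mm high. The round turntable on it has stopped at some angle and a strong motor brake holds it: it does not turn when touched
- rim_centre (a point): point on the turntable's axis, level with the flat upper face of its black rim, 104 mm above the table; axes as the changer's. The rim reaches from 78 to 119 mm from the axis, round a pale grey cover of 78 mm radius whose low dome rises to 12 mm above the rim's face. One notch interrupts the rim; elsewhere it is flat
- rim_front (a point): point on the rim's face at the front, 97 mm from the axis, halfway across; not the notch. The notch's middle lies anywhere within 66 degrees either side of here round the axis; no listed pose tells where. It is a square-walled pocket 46 mm long along the rim, 36 mm across (79 to 115 mm from the axis). Its floor, 4 mm below the rim's face, is the release catch's black paddle
- release (a joint): angle of the release catch in the notch, rad: 0 at rest, 0.22 pressed to its stop. Hinged on the cover's side, 68 mm from the axis, so its outer end goes down. Lets the cover go at about 0.15, with a fingertip mid-notch 2 to 4 mm below where it met the paddle (about 4 N; 5 to 6 N at the stop, 3 to 5 mm down); springs back when let go
- cover (a joint): opening angle of the cover, rad: 0 shut and latched. Hinged on the far side from the notch; once let go its own spring lifts its edge by the notch softly, in about a second, to 0.20 (edge 30 mm up) and keeps it there
- mortar_1: grey stone mortar with pestle, 118 x 140 x 163 mm, bystander; origin at the middle of its underside
- vial_bundle: bundle of ten small vials in a yellow band, 103 x 71 x 46 mm, bystander; origin at the middle of its underside
- dropper: small amber dropper bottle with black teat, 30 mm across, 92 mm high, bystander; origin at the middle of its underside
- amber_one: amber bottle with white cap, 66 mm across, 155 mm high, bystander; origin at the middle of its underside
- amber_two: amber bottle with white cap, 66 mm across, 155 mm high, bystander; origin at the middle of its underside
- clear_jar: clear glass reagent bottle with stopper, 75 mm across, 154 mm high, bystander; origin at the middle of its underside
- brown_jar: brown glass reagent bottle with black stopper, 71 mm across, 163 mm high, bystander; origin at the middle of its underside
- tweezers: steel tweezers lying on the table, 14 x 134 x 9 mm, bystander; origin at the middle of their underside

How it is judged:
By the outcome, as a careful person would: the job done as asked, in the order asked, and still so for the second after the job is handed in, with the robot touching nothing.
It also fails if it takes over 72 s, if anything falls off the work surface, if the arm or the gripper's body presses on something with over 40 N, if the wrist force passes 120 N, or if a joint passes its speed limit or range.

### The arm

A 6-joint arm with a two-finger parallel gripper is mounted at the origin on a cart in front of the work surface, level with it; the furniture and walls round the work are solid. World frame = base frame: x ahead of the robot, y to its left, z up, the work surface at z = 0. Lengths are in m, angles in rad, forces in N, time in s.
With the tool pointing down it reaches from about 0.35 to 0.85 m from the base axis. Payload 8.1 kg.
Tool frame: the origin (TCP) lies between the finger pads; the fingertips stand 17 mm ahead of it and the grasp point (between the pads) lies 2 mm behind it; z points along the fingers, y is the line along which they close (so a half turn about z gives the same grasp; the last joint's range is limited). The gripper opens to 85 mm and grips with 20 to 120 N. Pads are 22 mm wide; open, the fingers measure 114 mm over their backs; the gripper's body (76 mm by 85 mm) begins 54 mm behind the grasp point. The pads swing forward as they close: fully open they stand 13 mm farther back than shut.
Start: joints at [1.215, 0.13, 1.488, -0, 1.523, -0.085], TCP at [0.16, 0.578, 0.248] pointing down, gripper open.
Joint ranges: [-2.96, 2.96], [-0.89, 2.26], [0.02, 2.5], [-1.34, 4.48], [0, 2.73], [-2.66, 2.66]. Speed limits (rad/s): [2.39, 2.39, 2.79, 3.14, 3.14, 3.14].

### API

Orientations are given as a unit quaternion [w, x, y, z].
In Python, from bench import get_obs, snapshot, calibration, sign_off gives the robot as it stands.
- The arm moves only by the tool play_rows, never from a script. Its argument "targets" is a list of rows, each a list of 6 numbers: the shift along the tool's x, y, z in m, then the turn, a rotation vector about the tool's x, y, z in rad. A call has exactly 5 rows; each row shifts and turns the commanded pose from where the row before left it, along the tool's axes as they then stand; what a row does not reach is not made up. A row lasts 1/8 s, in which the tool goes at most 62.5 mm and 10.7 degrees, less where a joint would pass 70% of its speed; a pose out of reach is approached as far as the arm can. A call is refused whole if a number of a shift passes 0.0625 or a number of a turn 0.188, either way. A call with a gripper value outside its range is refused whole. "gripper" is the finger opening in m, from 0 to 0.0854, set as the call begins (left out, the last holds). The fingers move at their own pace and stop on an object; "grip_force" is the grip in N (left out, the last holds). Time passes only in rows, so rows that do not move let the fingers close, or fill a call up. It gives the time, the measured TCP pose, the force, the opening and the grip force at its end, in the units of the state.
- get_obs(): the state, without advancing time (a new reading comes with each control period).
- snapshot(name): name is "side" or "top" or "wrist"; returns the picture (384x512x3 uint8, red, green, blue); there is no depth.
- calibration(name): a dict with "fov_y" (degrees; the focal length in pixels is half the picture's height over the tangent of half this angle, whatever the lens; pixels are square), "cx", "cy" (the principal point, pixels), "position" and "orientation" of the camera in the world; the wrist camera has in their place "hand_eye" (4x4, takes a point from camera to tool coordinates, whose origin is the TCP and whose axes are the flange's). Camera axes: x right, y down, z forward; pixel columns grow to the right and rows downward; lengths in m; the calibration is good to about 2 mm. The wrist camera is an equidistant fisheye: a pixel r from the principal point sees the ray r / f radians off the axis. A picture is of the moment at which its call begins: read the wrist's pose just before it. calibration takes no time and is no camera call.
- sign_off(): hands the job in; it is judged then, once.
The state is a dict: "time": time; "q": joint angles; "joint_velocities": joint speeds; "tau": joint torques, N m; "ee_pos": TCP position; "tcp_rot": TCP orientation; "contact_force": force on the tool from outside, world axes, zero at the start; "ft_torque": the same for the moment, N m; "width": opening from 0.0 (shut) to 1.0 (fully open); "grip_force": force on a finger pad.
Only numpy, scipy, OpenCV 4.12 (cv2) and the standard library are available. Lean on these libraries where they do the work, as an engineer would, in place of code of your own. Each camera call takes 0.05 s, during which the arm holds its last target. There are 200 camera calls.

## Working session

There is one attempt and no reset: what is moved stays moved. The work goes in short steps, Python scripts to look and compute and a tool call to move; the robot and the scene stay as the last step left them, time stands still between calls to the robot, and variables do not carry over. Pictures are saved under pics/ and viewed, at most 10 in all, crops included, and the job is handed in when it is done.

Besides the shell and the picture viewer there is one more tool, called after "Request:" by a JSON object that holds its "name" and its "arguments", one argument or row to a line. play_rows: Moves the arm, as the interface text tells. Its arguments: {"type":"object","properties":{"targets":{"type":"array"},"gripper":{"type":"number"},"grip_force":{"type":"number"}},"required":["targets"]}

```bash
mkdir -p pics
python3 - <<'E'
from bench import *
import cv2,numpy as np
o=get_obs();print(o)
for n in("side","top"):
    im=snapshot(n);cv2.imwrite(f"pics/{n}0.png",im[:,:,::-1]);print(n,calibration(n))
print(calibration("wrist"))
E
```

```text
{'time': 0.0, 'q': array([ 1.21460022e+00,  1.31183591e-01,  1.48929936e+00,  2.58719188e-05,
        1.52300523e+00, -8.54135945e-02]), 'joint_velocities': array([ 0.00059337,  0.0010301 ,  0.00065772, -0.00329781, -0.00194013,
        0.00022485]), 'tau': array([-3.49306843e-03, -5.69388449e+01, -5.00554776e+01, -4.63259057e-04,
        1.47710089e-02, -5.01028126e-05]), 'ee_pos': array([0.16028369, 0.57764542, 0.24721999]), 'tcp_rot': array([-2.20180642e-04,  1.34978561e-01,  9.90848066e-01, -9.21920338e-04]), 'contact_force': array([-0.43930291, -0.04954462,  0.08969916]), 'ft_torque': array([0.05450575, 0.01837366, 0.02528292]), 'grip_force': 0.0, 'width': 0.9985845044656658}
side {'fov_y': 42.4721450876921, 'cx': 253.98119699603413, 'cy': 191.2538996015388, 'position': array([0.57884006, 1.36558638, 1.02507928]), 'orientation': array([-0.01102227,  0.00905542,  0.88707266, -0.46140937])}
top {'fov_y': 45.09565940715351, 'cx': 256.8303123101533, 'cy': 188.02504291214848, 'position': array([ 0.42932869, -0.01689659,  1.46319853]), 'orientation': array([-0.03537823,  0.71436461, -0.6983971 ,  0.02594365])}
{'fov_y': 65.70646984690485, 'cx': 257.82397214677707, 'cy': 192.01706296306972, 'hand_eye': array([[ 1.70897573e-04, -9.47062767e-01, -3.21048417e-01,
         8.15579611e-02],
       [ 9.99999715e-01, -7.42435395e-05,  7.51322242e-04,
         1.13627848e-04],
       [-7.35385092e-04, -3.21048453e-01,  9.47062485e-01,
        -1.24770480e-01],
       [ 0.00000000e+00,  0.00000000e+00,  0.00000000e+00,
         1.00000000e+00]])}
```

View pics/top0.png

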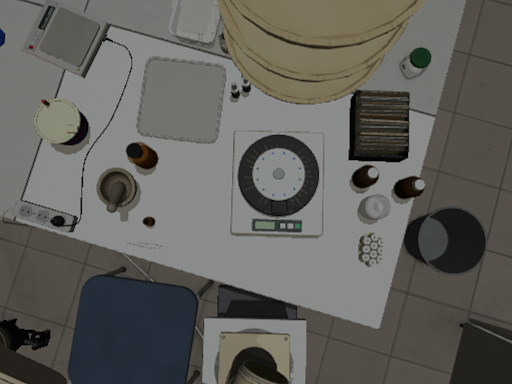

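View pics/side0.png

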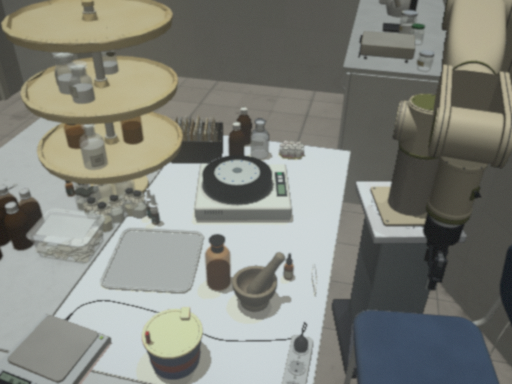

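The top view shows the changer, with the rim centred at about (278,174) and the key panel facing the robot at (277,225). In the side view the rim is centred at about (238,178). The mortar, dropper and bottles stand clear to the left and right. Next I measure the rim in both views.

```bash
cat > h.py <<'E'
import numpy as np,cv2
from scipy.spatial.transform import Rotation as R
from bench import *
def rot(q): return R.from_quat([q[1],q[2],q[3],q[0]]).as_matrix()
def rays(n,px):
    c=calibration(n);f=192/np.tan(np.radians(c['fov_y']/2));px=np.atleast_2d(px)
    d=np.c_[(px[:,0]-c['cx'])/f,(px[:,1]-c['cy'])/f,np.ones(len(px))]
    return np.array(c['position']),d@rot(c['orientation']).T
def plane(n,px,z):
    p,d=rays(n,px);return p+d*((z-p[2])/d[:,2])[:,None]
def circ(P):
    A=np.c_[2*P[:,:2],np.ones(len(P))];s=np.linalg.lstsq(A,(P[:,:2]**2).sum(1),rcond=None)[0]
    return s[0],s[1],np.sqrt(s[2]+s[0]**2+s[1]**2)
E
python3 - <<'E'
from h import *
C={}
for n,c0,box in(("top",(278,174),(225,125,330,240)),("side",(238,178),(190,145,300,225))):
    im=cv2.imread(f"pics/{n}0.png");g=im.max(2)
    x0,y0,x1,y1=box
    m=np.zeros_like(g);m[y0:y1,x0:x1]=(g[y0:y1,x0:x1]<75)*255
    k,l,s,ce=cv2.connectedComponentsWithStats(m)
    i=1+np.argmax(s[1:,4]);print(n,s[i],ce[i])
    # cover: bright region enclosed by the black rim
    cs,h=cv2.findContours((l==i).astype('uint8'),cv2.RETR_CCOMP,cv2.CHAIN_APPROX_NONE)
    for j,cc in enumerate(cs):
        if len(cc)<60: continue
        pts=cc[:,0].astype(float);P=plane(n,pts,.104)
        print(h[0][j][3]>=0,len(cc),cv2.fitEllipse(cc),circ(P))
        if h[0][j][3]>=0:
            C[n]=cv2.fitEllipse(cc)[0]
    cr=im[y0:y1,x0:x1].astype(float);cr=np.clip((cr/100),0,1)**.5*255
    cv2.imwrite(f"pics/{n}crop.png",cv2.resize(cr.astype('uint8'),None,fx=5,fy=5,interpolation=cv2.INTER_CUBIC))
if len(C)==2:
    p,d=rays("top",C["top"]);q,e=rays("side",C["side"]);d=d[0];e=e[0]
    t=np.linalg.lstsq(np.c_[d,-e],q-p,rcond=None)[0];print("tri",p+t[0]*d,q+t[1]*e)
E
cd pics; python3 -c "
import cv2,numpy as np
a=cv2.imread('topcrop.png');b=cv2.imread('sidecrop.png');print(a.shape,b.shape)
"
```

```text
top [ 238  135   81   82 3020] [277.77715232 176.2307947 ]
False 231 ((277.9888610839844, 175.18942260742188), (79.90467071533203, 81.36104583740234), 21.616653442382812) (np.float64(0.5876888341738409), np.float64(-0.05888202758687405), np.float64(0.11951700330980944))
True 152 ((278.2560729980469, 173.75296020507812), (53.69901657104492, 54.03323745727539), 112.41410064697266) (np.float64(0.5914798485529926), np.float64(-0.05966767647370208), np.float64(0.07985976505702186))
side [ 190  145   81   58 2289] [229.75884666 174.58715596]
False 262 ((231.46653747558594, 173.90386962890625), (52.87297058105469, 83.71931457519531), 114.53926849365234) (np.float64(0.6233448594270188), np.float64(-0.07064454607712056), np.float64(0.1589135539708242))
True 112 ((236.76783752441406, 171.96031188964844), (28.257625579833984, 48.76538848876953), 89.33087158203125) (np.float64(0.5900818169511927), np.float64(-0.06770720189289792), np.float64(0.08730730221578194))
tri [ 0.59074019 -0.05964648  0.10682349] [ 0.59015553 -0.05960546  0.10675263]
(575, 525, 3) (400, 550, 3)
```

View pics/topcrop.png

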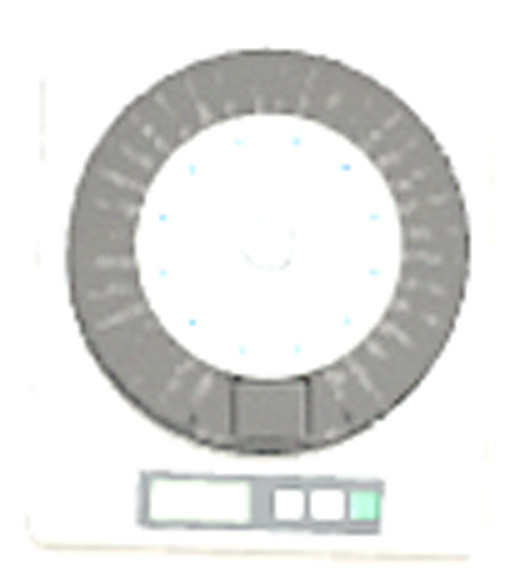

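The enlarged top view shows a faint outlined rectangle on the rim at the front, at crop (270,408). It is about 45 mm wide and runs from the cover's edge to near the outer edge, so it matches the notch. I'll confirm it by touch. Next I work out the numbers.

Run:
```python
from h import *
c=np.array([.590,-.0597])
pts=np.array([[236,380],[306,380],[309,440],[236,440],[271,410]])/5+[225,125]
P=plane("top",pts,.104)
for p in P: v=p[:2]-c;print(p.round(4),np.hypot(*v).round(4),np.degrees(np.arctan2(-v[1],-v[0])).round(1))
# casing front edge yaw
F=plane("top",np.array([[40,545],[465,558]])/5+[225,125],.058);print(F,np.degrees(np.arctan2(*(F[1]-F[0])[:2])))
for n,px in dict(mortar=(117,190),dropper=(149,221),clear=(376,207)).items(): print(n,plane("top",px,.05))
o=get_obs();T=rot(o['tcp_rot']);print(T.round(3))
# desired: tool z down, tool y along world y ; 
y=np.array([0,1,0]);D=np.c_[np.cross(y,[0,0,-1]),y,[0,0,-1]]
print(D,R.from_matrix(T.T@D).as_rotvec(), T.T@(np.array([.495,-.06,.247])-o['ee_pos']))
```

```text
[ 0.51   -0.0435  0.104 ] 0.0816 -11.5
[ 0.5109 -0.0846  0.104 ] 0.0829 17.5
[ 0.4757 -0.087   0.104 ] 0.1175 13.4
[ 0.4748 -0.0442  0.104 ] 0.1163 -7.7
[ 0.4928 -0.0644  0.104 ] 0.0973 2.8
[[ 0.41011568  0.07215728  0.058     ]
 [ 0.40828839 -0.1846889   0.058     ]] -179.59238564442805
mortar [[0.53642015 0.43361225 0.05      ]]
dropper [[0.44356292 0.33071064 0.05      ]]
clear [[ 0.50200705 -0.36101043  0.05      ]]
[[-0.964  0.268 -0.001]
 [ 0.268  0.964 -0.002]
 [ 0.    -0.002 -1.   ]]
[[-1  0  0]
 [ 0  1  0]
 [ 0  0 -1]] [-0.00164533 -0.00036947 -0.27080089] [-0.49307833 -0.52492506  0.00114331]
```

Request:
{"name": "play_rows", "arguments": {
  "targets": [
    [0, 0, 0, 0, 0, -0.0542],
    [0, 0, 0, 0, 0, -0.0542],
    [0, 0, 0, 0, 0, -0.0542],
    [0, 0, 0, 0, 0, -0.0542],
    [0, 0, 0, 0, 0, -0.0542]
  ],
  "gripper": 0,
  "grip_force": 20
}}

```text
time: 0.72
ee_pos: [0.1604, 0.5779, 0.2477]
tcp_rot: [-0.0, -0.001, 1.0, -0.001]
contact_force: [0.2, -0.3, -0.0]
width: 0.002
grip_force: 0.0
```

Request:
{"name": "play_rows", "arguments": {
  "targets": [
    [-0.022, -0.0427, 0, 0, 0, 0],
    [-0.022, -0.0427, 0, 0, 0, 0],
    [-0.022, -0.0427, 0, 0, 0, 0],
    [-0.022, -0.0427, 0, 0, 0, 0],
    [-0.022, -0.0427, 0, 0, 0, 0]
  ]
}}

```text
time: 1.35
ee_pos: [0.2708, 0.3631, 0.2479]
tcp_rot: [-0.0, -0.0, 1.0, -0.0]
contact_force: [1.1, 0.1, 0.5]
width: -0.002
grip_force: 0.0
```

Request:
{"name": "play_rows", "arguments": {
  "targets": [
    [-0.022, -0.0427, 0, 0, 0, 0],
    [-0.022, -0.0427, 0, 0, 0, 0],
    [-0.022, -0.0427, 0, 0, 0, 0],
    [-0.022, -0.0427, 0, 0, 0, 0],
    [-0.022, -0.0427, 0, 0, 0, 0]
  ]
}}

```text
time: 1.98
ee_pos: [0.3808, 0.1497, 0.2481]
tcp_rot: [-0.0, -0.0, 1.0, 0.0]
contact_force: [0.6, 0.0, -0.7]
width: -0.002
grip_force: 0.0
```

Request:
{"name": "play_rows", "arguments": {
  "targets": [
    [-0.022, -0.0427, 0, 0, 0, 0],
    [-0.022, -0.0427, 0, 0, 0, 0],
    [-0.022, -0.0427, 0, 0, 0, 0],
    [-0.022, -0.0427, 0, 0, 0, 0],
    [-0.02, -0.0427, 0, 0, 0, 0]
  ]
}}

```text
time: 2.6
ee_pos: [0.4889, -0.0638, 0.2479]
tcp_rot: [-0.0, 0.0, 1.0, 0.0]
contact_force: [0.7, 0.4, 0.2]
width: 0.002
grip_force: 0.0
```

Run:
```python
from h import *
im=snapshot("wrist")[:,:,::-1].astype(float);im=np.clip(im/110,0,1)**.6*255
cv2.imwrite("pics/w1.png",im.astype('uint8'))
```

```text
(no output)
```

View pics/w1.png

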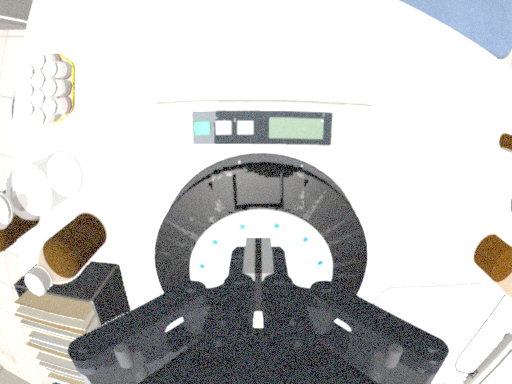

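The wrist view shows the outlined pocket in the front of the rim, with corners at about (235,176), (282,176), (283,208) and (236,207). I project these to the rim plane for a second estimate.

Run:
```python
from h import *
c=calibration("wrist");o=get_obs();f=192/np.tan(np.radians(c['fov_y']/2))
px=np.array([[235,176],[282,176],[283,208],[236,207],[259,192]])-[c['cx'],c['cy']]
r=np.hypot(*px.T);th=r/f;d=np.c_[px/r[:,None]*np.sin(th)[:,None],np.cos(th)]
H=np.array(c['hand_eye']);T=rot(o['tcp_rot']);p=o['ee_pos']+T@H[:3,3];D=d@(T@H[:3,:3]).T
print((p+D*((.104-p[2])/D[:,2])[:,None]).round(4),o['ee_pos'],p)
```

```text
[[ 0.4839 -0.0902  0.104 ]
 [ 0.484  -0.046   0.104 ]
 [ 0.5163 -0.0443  0.104 ]
 [ 0.5152 -0.09    0.104 ]
 [ 0.4998 -0.0676  0.104 ]] [ 0.49027859 -0.06833086  0.24770276] [ 0.40866586 -0.06800746  0.37244522]
```

Request:
{"name": "play_rows", "arguments": {
  "targets": [
    [-0.004, 0, 0.025, 0, 0, 0],
    [0, 0, 0.025, 0, 0, 0],
    [0, 0, 0.025, 0, 0, 0],
    [0, 0, 0.022, 0, 0, 0],
    [0, 0, 0.01, 0, 0, 0]
  ]
}}

```text
time: 3.28
ee_pos: [0.4915, -0.062, 0.1395]
tcp_rot: [-0.001, -0.0, 1.0, 0.0]
contact_force: [-0.0, -0.8, 0.1]
width: -0.001
grip_force: 0.0
```

Request:
{"name": "play_rows", "arguments": {
  "targets": [
    [0, 0, 0, 0, 0, 0],
    [0, 0, 0, 0, 0, 0],
    [0, 0, 0, 0, 0, 0],
    [0, 0, 0, 0, 0, 0],
    [0, 0, 0, 0, 0, 0]
  ]
}}

```text
time: 3.9
ee_pos: [0.4928, -0.0623, 0.1416]
tcp_rot: [0.0, -0.0, 1.0, -0.0]
contact_force: [-0.7, -0.2, -0.1]
width: 0.001
grip_force: 0.0
```

Request:
{"name": "play_rows", "arguments": {
  "targets": [
    [-0.001, -0.003, 0.006, 0, 0, 0],
    [0, 0, 0.005, 0, 0, 0],
    [0, 0, 0.004, 0, 0, 0],
    [0, 0, 0.002, 0, 0, 0],
    [0, 0, 0, 0, 0, 0]
  ]
}}

```text
time: 4.53
ee_pos: [0.4935, -0.0652, 0.1241]
tcp_rot: [-0.0, -0.0, 1.0, 0.0]
contact_force: [-0.1, -0.1, 0.4]
width: -0.001
grip_force: 0.0
```

Request:
{"name": "play_rows", "arguments": {
  "targets": [
    [0, 0, 0.001, 0, 0, 0],
    [0, 0, 0.001, 0, 0, 0],
    [0, 0, 0.0005, 0, 0, 0],
    [0, 0, 0, 0, 0, 0],
    [0, 0, 0, 0, 0, 0]
  ]
}}

```text
time: 5.15
ee_pos: [0.4936, -0.0653, 0.1218]
tcp_rot: [0.0, -0.0, 1.0, 0.0]
contact_force: [-0.1, -0.5, 0.5]
width: 0.001
grip_force: 0.0
```

Request:
{"name": "play_rows", "arguments": {
  "targets": [
    [0, 0, 0.001, 0, 0, 0],
    [0, 0, 0.0005, 0, 0, 0],
    [0, 0, 0, 0, 0, 0],
    [0, 0, 0, 0, 0, 0],
    [0, 0, 0, 0, 0, 0]
  ]
}}

```text
time: 5.78
ee_pos: [0.4936, -0.0653, 0.1203]
tcp_rot: [0.0, -0.0, 1.0, -0.0]
contact_force: [0.4, 0.2, 0.1]
width: 0.002
grip_force: 0.0
```

Request:
{"name": "play_rows", "arguments": {
  "targets": [
    [0, 0, 0.0007, 0, 0, 0],
    [0, 0, 0, 0, 0, 0],
    [0, 0, 0, 0, 0, 0],
    [0, 0, 0, 0, 0, 0],
    [0, 0, 0, 0, 0, 0]
  ]
}}

```text
time: 6.4
ee_pos: [0.4936, -0.0653, 0.1196]
tcp_rot: [0.0, -0.0, 1.0, -0.0]
contact_force: [0.2, -0.8, 0.3]
width: -0.0
grip_force: 0.0
```

Request:
{"name": "play_rows", "arguments": {
  "targets": [
    [0, 0, 0.001, 0, 0, 0],
    [0, 0, 0, 0, 0, 0],
    [0, 0, 0, 0, 0, 0],
    [0, 0, 0, 0, 0, 0],
    [0, 0, 0, 0, 0, 0]
  ]
}}

```text
time: 7.02
ee_pos: [0.4936, -0.0653, 0.1186]
tcp_rot: [0.0, -0.0, 1.0, -0.0]
contact_force: [-0.3, 0.3, -1.0]
width: 0.002
grip_force: 0.0
```

Request:
{"name": "play_rows", "arguments": {
  "targets": [
    [0, 0, 0.001, 0, 0, 0],
    [0, 0, 0, 0, 0, 0],
    [0, 0, 0, 0, 0, 0],
    [0, 0, 0, 0, 0, 0],
    [0, 0, 0, 0, 0, 0]
  ]
}}

```text
time: 7.65
ee_pos: [0.4936, -0.0653, 0.1176]
tcp_rot: [0.0, -0.0, 1.0, -0.0]
contact_force: [-0.3, 0.6, -0.4]
width: -0.0
grip_force: 0.0
```

Request:
{"name": "play_rows", "arguments": {
  "targets": [
    [0, 0, 0.001, 0, 0, 0],
    [0, 0, 0, 0, 0, 0],
    [0, 0, 0, 0, 0, 0],
    [0, 0, 0, 0, 0, 0],
    [0, 0, 0, 0, 0, 0]
  ]
}}

```text
time: 8.28
ee_pos: [0.4936, -0.0653, 0.1166]
tcp_rot: [-0.0, -0.0, 1.0, -0.0]
contact_force: [-1.8, -0.8, 1.4]
width: 0.003
grip_force: 0.7
```

Request:
{"name": "play_rows", "arguments": {
  "targets": [
    [0, 0, 0.001, 0, 0, 0],
    [0, 0, 0, 0, 0, 0],
    [0, 0, 0, 0, 0, 0],
    [0, 0, 0, 0, 0, 0],
    [0, 0, 0, 0, 0, 0]
  ]
}}

```text
time: 8.9
ee_pos: [0.4936, -0.0653, 0.1156]
tcp_rot: [-0.0, -0.0, 1.0, -0.0]
contact_force: [-1.2, 0.2, 2.6]
width: -0.001
grip_force: 1.2
```

Contact came with the tip at about 0.100 m, which is 4 mm below the rim's face, and it yields softly, so this is the paddle.

Request:
{"name": "play_rows", "arguments": {
  "targets": [
    [0, 0, 0.001, 0, 0, 0],
    [0, 0, 0, 0, 0, 0],
    [0, 0, 0, 0, 0, 0],
    [0, 0, 0, 0, 0, 0],
    [0, 0, 0, 0, 0, 0]
  ]
}}

```text
time: 9.52
ee_pos: [0.4936, -0.0653, 0.1146]
tcp_rot: [-0.0, -0.0, 1.0, 0.0]
contact_force: [-2.6, -1.1, 3.1]
width: -0.001
grip_force: 1.8
```

Request:
{"name": "play_rows", "arguments": {
  "targets": [
    [0, 0, 0.0007, 0, 0, 0],
    [0, 0, 0, 0, 0, 0],
    [0, 0, 0, 0, 0, 0],
    [0, 0, 0, 0, 0, 0],
    [0, 0, 0, 0, 0, 0]
  ]
}}

```text
time: 10.15
ee_pos: [0.4937, -0.0653, 0.1139]
tcp_rot: [0.0, -0.0, 1.0, -0.0]
contact_force: [-2.8, 0.2, 3.9]
width: -0.001
grip_force: 2.2
```

Run:
```python
from h import *
a=cv2.imread("pics/side0.png");b=snapshot("side")[:,:,::-1]
cv2.imwrite("pics/s1.png",cv2.resize(np.hstack([a[130:225,190:300],b[130:225,190:300]]),None,fx=3.5,fy=3.5,interpolation=cv2.INTER_CUBIC))
```

```text
(no output)
```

View pics/s1.png

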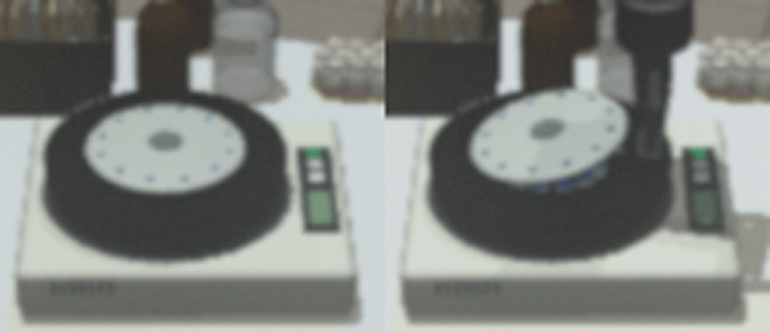

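The right half of the picture shows the cover's notch side lifted, with its edge raised near (600,130), so the cover is ajar. I now withdraw the hand, going up and outward.

Request:
{"name": "play_rows", "arguments": {
  "targets": [
    [0.001, 0, -0.003, 0, 0, 0],
    [0.002, 0, -0.006, 0, 0, 0],
    [0.004, 0, -0.01, 0, 0, 0],
    [0.008, 0, -0.015, 0, 0, 0],
    [0.01, 0, -0.02, 0, 0, 0]
  ]
}}

```text
time: 10.82
ee_pos: [0.4681, -0.0652, 0.1686]
tcp_rot: [-0.0, -0.0, 1.0, 0.0]
contact_force: [0.1, -0.1, -0.5]
width: -0.002
grip_force: 0.0
```

Request:
{"name": "play_rows", "arguments": {
  "targets": [
    [0.015, 0, -0.03, 0, 0, 0],
    [0.015, 0, -0.03, 0, 0, 0],
    [0.01, 0, -0.03, 0, 0, 0],
    [0, 0, 0, 0, 0, 0],
    [0, 0, 0, 0, 0, 0]
  ]
}}

```text
time: 11.45
ee_pos: [0.4285, -0.0653, 0.2578]
tcp_rot: [0.0, -0.0, 1.0, -0.0]
contact_force: [1.3, -0.2, -0.3]
width: -0.004
grip_force: 0.0
```

Run:
```python
from h import *
b=snapshot("side")[:,:,::-1];print(get_obs()['contact_force'])
cv2.imwrite("pics/s2.png",b)
```

```text
[-0.11637963  0.73153795  1.11106907]
```

View pics/s2.png

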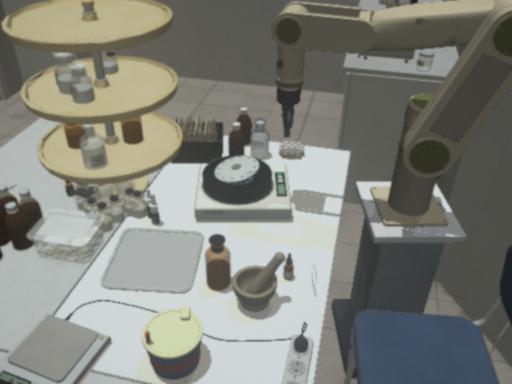

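The hand is clear at (288,110), the cover at (237,168) looks tilted, and everything around it stands where it was. I let it settle, check the cover's outline against the start, and hand in.

Request:
{"name": "play_rows", "arguments": {
  "targets": [
    [0, 0, 0, 0, 0, 0],
    [0, 0, 0, 0, 0, 0],
    [0, 0, 0, 0, 0, 0],
    [0, 0, 0, 0, 0, 0],
    [0, 0, 0, 0, 0, 0]
  ]
}}

```text
time: 12.12
ee_pos: [0.4286, -0.0653, 0.2579]
tcp_rot: [-0.0, -0.0, 1.0, -0.0]
contact_force: [0.1, 0.2, 0.6]
width: -0.0
grip_force: 0.0
```

Run:
```python
from h import *
def cov(im):
    g=im[145:205,195:285].max(2);k,l,s,c=cv2.connectedComponentsWithStats((g>100).astype('uint8'))
    i=l[170-145,237-195+8];p=np.argwhere(l==i)[:,::-1].astype(np.int32);return cv2.fitEllipse(cv2.convexHull(p)),s[i]
a=cov(cv2.imread("pics/side0.png"));b=cov(snapshot("side"));print(a,b)
if b[0][0][1]<a[0][0][1]-1.5: print("open");sign_off()
```

```text
(((41.77741622924805, 26.938060760498047), (26.022363662719727, 46.052207946777344), 89.4673080444336), array([ 19,  14,  46,  27, 950], dtype=int32)) (((55.567447662353516, 32.880821228027344), (66.66041564941406, 141.31614685058594), 82.5616683959961), array([   0,    0,   90,   60, 2817], dtype=int32))
```

The mask ran over into the background, so the check is not valid. I compare crops by eye instead.

Run:
```python
from h import *
a=cv2.imread("pics/side0.png");b=snapshot("side")[:,:,::-1]
cv2.imwrite("pics/s3.png",cv2.resize(np.hstack([a[130:225,190:300],b[130:225,190:300]]),None,fx=3.5,fy=3.5,interpolation=cv2.INTER_CUBIC))
```

```text
(no output)
```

View pics/s3.png

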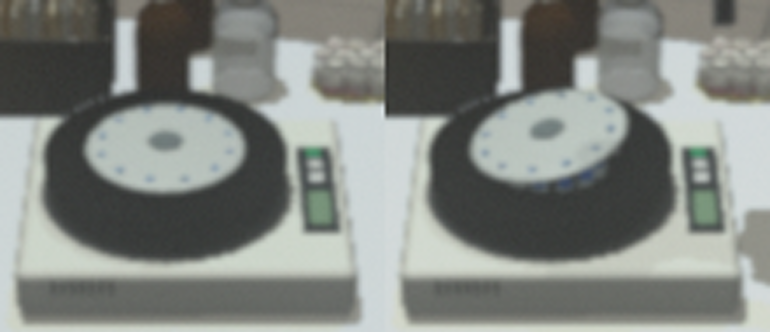

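The cover stands ajar on the notch side, with its raised edge near (620,130), and the hand is away.

```bash
python3 -c "
from bench import *
print(sign_off())"
```

```text
the job is handed in; nothing more can be done
None
```

The job is handed in: I pressed the catch down in its notch with about 4 N, the cover sprang ajar and stayed open, and the hand was withdrawn clear with the things round the changer where they were.

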